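# Find the thread hand of a blender cup's blade cap and hold the cap lifted off

### The job

The blade cap is screwed onto the blender cup that stands locked in its stand, and nobody knows whether this one has an ordinary or a reverse thread: try turning the cap one way, and if it only comes up against its stop, turn it the other way until the thread lets go. Then lift the cap straight off and finish still holding it in the gripper, upright and directly over the cup, with its blades well clear above the rim so that drips fall back into the cup. Leave the teacup, saucepan lid, pot holder and cutlery holder where they are.

Things in the scene. Friction and masses are not known exactly. Their poses are not given: they have to be found in the camera images.
- cup: Blender cup and its stand, one fixture screwed to the ledge: it cannot move or turn. Grey round stand 112 mm across, 30 mm high; clear cup 49 to 58 mm across, shoulder 112 mm above the ledge, then a neck 42 mm across with a mouth 36 mm across. Origin: centre of the underside, on the ledge; z up along its axis.
- cup_rim (a point): Centre of the cup's rim (upper edge of the mouth), on the cup's axis, 140 mm above the ledge. The neck below it carries a coarse three-start thread, right-handed in some starts and left-handed in others, hidden by the cap.
- blade_cap: Blade cap, loose, 0.11 to 0.2 kg: grey ribbed skirt 62 mm across, 31 mm high; black drive coupling 30 mm across on top; steel post and blades (26 mm across) below, inside the neck. Origin: centre of the skirt's lower edge, z up. At the start it is screwed home on the cup: origin 114 mm above the ledge, x axis along the cup's x within 3 degrees.
- cap_grip (a point): On the cap's axis 22 mm above its origin: a good height to grip the skirt from above, in any direction. The cap turns easily (under 0.3 N m). The wrong (tightening) way it meets a firm stop after 1 to 7 degrees; turned hard against it the cap slips in the fingers (at 0.8 N m or so with a 35 N grip). It stays where it is turned to.
- cap_top (a point): Centre of the cap's flat top, 31 mm above its origin; the coupling stands 10 mm higher. Right-hand thread: loosens counter-clockwise from above; left-hand: clockwise. The thread holds the cap down until 50 degrees from home; from 53 degrees on it lifts straight off, also when turned on to the next stop at 77 degrees.
- cap_blades (a point): Lowest point of the blade assembly, on the cap's axis 10 mm below the cap's origin.
- teacup: Bystander: white ceramic teacup, 84 mm across the rim, 62 mm high, handle 64 mm out along its +y. Origin: centre of its underside.
- saucepan_lid: Bystander: aluminium saucepan lid 164 mm across, lying flat, with a black knob, 45 mm high in all. Origin: centre of its underside.
- pot_holder: Bystander: flat square hard silicone pot holder 140 x 140 x 8 mm with a hanging loop at +x (to 92 mm from the centre). Origin: centre of its underside.
- cutlery_holder: Bystander: white plastic cutlery holder with a grey sliding door at -x, 110 x 166 x 125 mm, cutlery and a wooden stirring stick standing in it up to 200 mm high. Origin: centre of its underside.
There are look-alikes about, which are no part of the job. Leave any orange look-alike of the cup alone.

How it is judged (in metres and radians):
On the way:
1. the cap has been unscrewed: turned more than 40 degrees from home while still down on the neck (angle between the x axis of blade_cap and the x axis of cup, either way round above 0.7 rad and z of blade_cap in the frame of cup_rim below -0.012 m and horizontal distance between blade_cap and cup_rim below 0.008 m), for 0.05 s.
At the end, for the whole second after the job is handed in: At the end the cap is held by the fingers alone, still and upright (within 14 degrees), its axis within 35 mm of the cup's axis, the lowest point of its blades at least 10 mm above the cup's rim and nothing of it touching the cup; on the way it was turned loose on its thread rather than pulled off (z of cap_blades in the frame of cup_rim above 0.01 m and horizontal distance between blade_cap and cup_rim below 0.035 m and angle between blade_cap's own z axis and vertical below 0.25 rad and contact force between the fingers and blade_cap above 1 N and contact force between blade_cap and cup below 0.1 N and linear speed of blade_cap below 0.03 m/s); the arm keeps its last pose, push and grip.
It fails at once if the teacup is shifted more than 30 mm (distance of teacup from where it was at the start of the episode above 0.03 m).
It fails at once if the saucepan lid is shifted more than 30 mm (distance of saucepan_lid from where it was at the start of the episode above 0.03 m).
It fails at once if the pot holder is shifted more than 30 mm (distance of pot_holder from where it was at the start of the episode above 0.03 m).
It fails at once if the cutlery holder is shifted more than 30 mm (distance of cutlery_holder from where it was at the start of the episode above 0.03 m).
It also fails if it takes over 42 s, if anything falls off the work surface, if the arm or the gripper's body presses on something with over 40 N, if the wrist force passes 120 N, or if a joint passes its speed limit or range.

### The arm

A 6-joint arm with a two-finger parallel gripper is mounted at the origin on the work surface. World frame = base frame: x ahead of the robot, y to its left, z up, the work surface at z = 0. Lengths are in mm, angles in rad, forces in N, time in s.
With the tool pointing down it reaches from about 350 to 775 mm from the base axis. Payload 7.3 kg.
Tool frame: the origin (TCP) lies between the finger pads; the fingertips stand arm.tips_ahead ahead of it and the grasp point (between the pads) lies 5 mm behind it (arm.tips_ahead is the distance from the TCP to the fingertips, in mm); z points along the fingers, y is the direction in which the jaws open and shut (so a half turn about z gives the same grasp; the last joint's range is limited). The gripper opens to 92 mm and grips with 3 to 60 N. Pads are 19 mm wide; open, the fingers measure 130 mm over their backs; the gripper's body (75 mm by 190 mm) begins 47 mm behind the grasp point.
Start: joints at [0.978, 0.342, 1.524, -0, 1.275, -0.146], TCP at [226.831, 473.488, 240.741] pointing down, gripper open.
Joint ranges: [-2.53, 2.53], [-0.77, 2.02], [0.04, 2.7], [-1, 4.14], [0.28, 2.66], [-3.11, 3.11]. Speed limits (rad/s): [2.57, 2.57, 3.14, 3.14, 3.14, 3.14].

### API

Orientations are given as a unit quaternion [x, y, z, w].
In Python, from plant import arm, imaging, ticket gives the robot as it stands. The module is installed in compiled form; this text tells all that it offers.
- The arm moves only by the tool carry_out, never from a script. Its argument "deltas" is one flat list of numbers, 5 for each row, row after row: the opening, from 0 (shut) to 1 (fully open), then the shift along the tool's x, y, z in cm, then the turn about the tool's z in rad. In form: [grip, tx, ty, tz, twist, grip, tx, ty, tz, twist, ...]. A call has 1 to 12 rows; each row shifts and turns the commanded pose from where the row before left it, along the tool's axes as they then stand; what a row does not reach is not made up. A row lasts 1/12 s, in which the tool goes at most 41.7 mm and 7.16 degrees, less where a joint would pass 70% of its speed; a pose out of reach is approached as far as the arm can. A call with a gripper value outside its range is refused whole. The fingers move at their own pace and stop on an object; the grip force is fixed at half the most. Time passes only in rows, so rows that do not move let the fingers close. It gives the time, the measured TCP pose, the force and the opening at its end, in the units of the state.
- arm.read_state(): the state, without advancing time (a new reading comes with each control period).
- imaging.get_image(name): name is "scene" or "top"; returns the picture (420x560x3 uint8, red, green, blue); there is no depth.
- imaging.camera_params(name): a dict with "mtx" (3x3 intrinsics, pixels), "k1" (the pictures are not rectified: a ray, as slopes to the right and down, at radius r is drawn at 1 + k1 r^2 times it, then the intrinsics apply), "origin" and "attitude" of the camera in the world. Camera axes: x right, y up, looking along -z (the intrinsics and any distortion apply to the point x, -y, -z); pixel columns grow to the right and rows downward; lengths in mm; the calibration is good to about 2 mm. A picture is of the moment at which its call begins. camera_params takes no time and is no camera call.
- ticket.close_job(): hands the job in, once; it reports no verdict.
The state is a dict: "clock": time; "joint_pos": joint angles; "dq": joint speeds; "effort": joint torques, N m; "eef_pos": TCP position; "orientation": TCP orientation; "force": force on the tool from outside, world axes, zero at the start; "torque": the same for the moment, N m; "gripper_width": finger opening in mm.
Only numpy, scipy, OpenCV 4.12 (cv2) and the standard library are available. Lean on these libraries where they do the work, as an engineer would, in place of code of your own. Each camera call takes 0.05 s, during which the arm holds its last target.

## Working session

There is one attempt and no reset: what is moved stays moved. The work goes in short steps, Python scripts to look and compute and a tool call to move; the robot and the scene stay as the last step left them, time stands still between calls to the robot, and variables do not carry over. Pictures are saved under pics/ and viewed, and the job is handed in when it is done.

Besides the shell and the picture viewer there is one more tool, called as a command line: name --argument value ..., lists and objects as JSON in quotes. carry_out: Moves the arm, as the interface text tells. Its arguments: {"type":"object","properties":{"deltas":{"type":"array"}},"required":["deltas"]}

```bash
mkdir -p pics; python3 - <<'E'
from plant import arm, imaging, ticket
import cv2
for n in("scene","top"):
    cv2.imwrite(f"pics/{n}0.png",imaging.get_image(n)[:,:,::-1]); print(n,imaging.camera_params(n))
print(arm.read_state(), arm.tips_ahead)
E
```

```text
scene {'mtx': array([[464.22932644,   0.        , 280.37516441],
       [  0.        , 464.22932644, 204.68760278],
       [  0.        ,   0.        ,   1.        ]]), 'k1': -0.09850427026026119, 'origin': array([1603.33384509,  261.99045761,  918.84112513]), 'attitude': array([0.26871183, 0.35434763, 0.70375384, 0.55404173])}
top {'mtx': array([[394.34351962,   0.        , 280.93598084],
       [  0.        , 394.34351962, 208.22025479],
       [  0.        ,   0.        ,   1.        ]]), 'k1': -0.11027845607555212, 'origin': array([4.89659229e+02, 2.90016010e-01, 1.20024071e+03]), 'attitude': array([-0.04108153,  0.02536023,  0.71177171, -0.70074974])}
{'clock': 0.1, 'joint_pos': array([ 9.77984917e-01,  3.42645874e-01,  1.52493283e+00,  1.53885404e-06,
        1.27539414e+00, -1.46004016e-01]), 'dq': array([ 0.0001966 , -0.00179864, -0.00268191,  0.00098193, -0.00042816,
        0.00116833]), 'effort': array([ 1.06653923e-03, -4.32007170e+01, -2.44693226e+01,  7.19192787e-02,
        5.26634278e-02, -7.75079593e-05]), 'eef_pos': array([226.63152802, 473.17875113, 240.11421266]), 'orientation': array([ 2.21550178e-01,  9.75148728e-01, -6.43272735e-04, -2.49852760e-04]), 'force': array([-0.09069929,  0.17370968, -0.25059699]), 'torque': array([0.02831637, 0.0015931 , 0.00621425]), 'gripper_width': 91.62693715906262} 14.0
```

View pics/scene0.png

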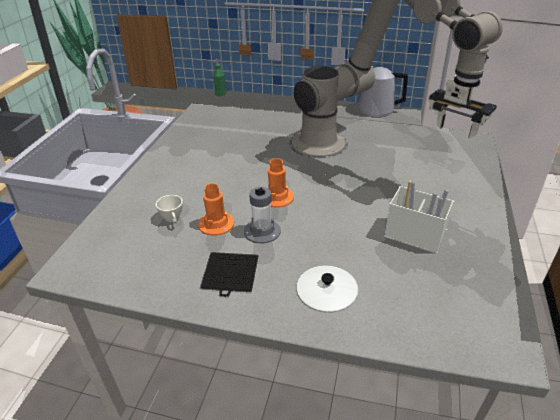

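View pics/top0.png

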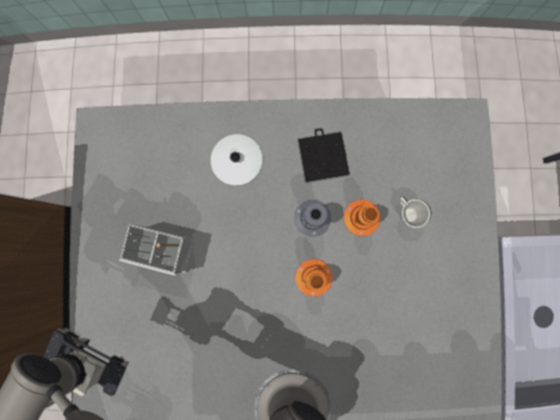

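```bash
cat > h.py <<'E'
import numpy as np,cv2
from plant import arm,imaging
from scipy.spatial.transform import Rotation as R
def cam(n):
    p=imaging.camera_params(n); return p["mtx"],p["k1"],p["origin"],R.from_quat(p["attitude"]).as_matrix()
def proj(n,P):
    K,k,o,A=cam(n); c=(np.atleast_2d(P)-o)@A; s=np.c_[c[:,0]/-c[:,2],-c[:,1]/-c[:,2]]
    s=s*(1+k*(s**2).sum(1,keepdims=True)); return s@K[:2,:2].T+K[:2,2]
def ray(n,uv):
    K,k,o,A=cam(n); s=cv2.undistortPoints(np.array([[uv]],float),K,np.array([k,0,0,0.]))[0,0]
    d=A@np.array([s[0],-s[1],-1]); return o,d/np.linalg.norm(d)
def atz(n,uv,z):
    o,d=ray(n,uv); return o+d*(z-o[2])/d[2]
def tri(a,b):
    o1,d1=ray("top",a);o2,d2=ray("scene",b)
    t=np.linalg.lstsq(np.c_[d1,-d2],o2-o1,rcond=None)[0]
    p,q=o1+t[0]*d1,o2+t[1]*d2; return (p+q)/2,np.linalg.norm(p-q)
E
python3 - <<'E'
import cv2
a=cv2.imread("pics/top0.png")[180:310,270:440]; b=cv2.imread("pics/scene0.png")[150:250,190:310]
cv2.imwrite("pics/ct.png",cv2.resize(a,None,fx=4.5,fy=4.5,interpolation=2)); cv2.imwrite("pics/cs.png",cv2.resize(b,None,fx=6,fy=6,interpolation=2))
E
```

```text
(no output)
```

View pics/ct.png

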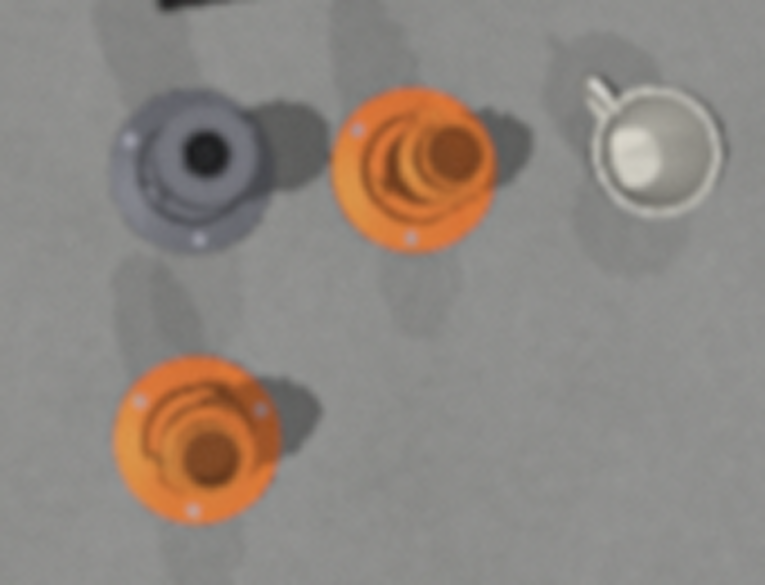

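View pics/cs.png

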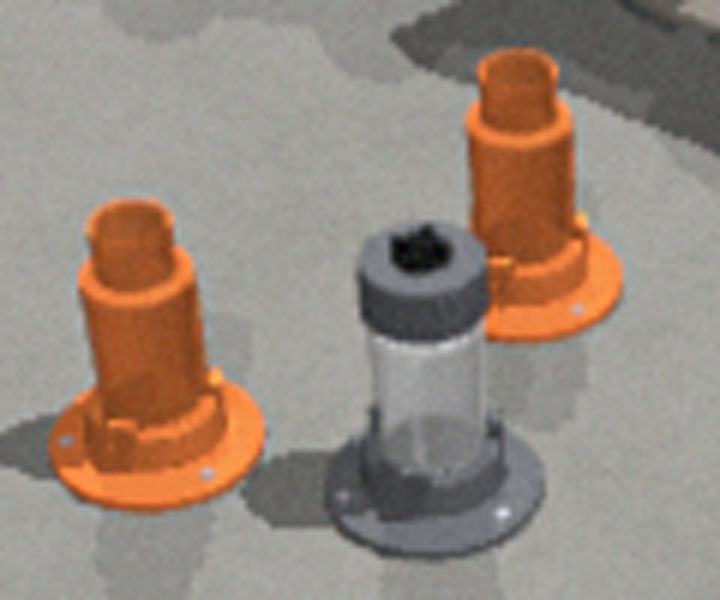

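```bash
python3 - <<'E'
from h import *
T=lambda x,y:(270+(x+.5)/4.5-.5,180+(y+.5)/4.5-.5)
S=lambda x,y:(190+(x+.5)/6-.5,150+(y+.5)/6-.5)
print("captop tri",tri(T(205,157),S(424,261)))
print("coupling tri",tri(T(206,153),S(421,245)))
for z in (145,): print(atz("top",T(205,157),z),atz("scene",S(424,261),z))
print("coup155",atz("top",T(206,153),155),"stand z4",atz("top",T(191,171),4),atz("top",T(109,171),4),atz("top",T(273,171),4))
for c in ((413,169),(197,440)): print("orange base",atz("top",T(*c),4))
for c in ((455,152),(211,460)): print("orange top",atz("top",T(*c),140))
th=np.linspace(0,6.28,80)
def ov(c,n,f,x0,y0,F,out):
    im=cv2.imread(f)
    for z,r in ((145,31),(114,31),(155,15),(4,56)):
        for u,v in proj(n,np.c_[c[0]+r*np.cos(th),c[1]+r*np.sin(th),0*th+z]):
            cv2.circle(im,(int(((u+.5-x0)*F-.5)),int((v+.5-y0)*F-.5)),1,(0,255,255),-1)
    cv2.imwrite(out,im)
c=atz("top",T(205,157),145)
ov(c,"top","pics/ct.png",270,180,4.5,"pics/ot.png"); ov(c,"scene","pics/cs.png",190,150,6,"pics/os.png")
a=cv2.imread("pics/ot.png")[50:300,60:360];b=cv2.imread("pics/os.png")[180:600,280:600]
a=cv2.resize(a,(480,400));b=cv2.resize(b,(305,400)); cv2.imwrite("pics/o.png",np.hstack([a,b]))
E
```

```text
captop tri (array([570.89822767, -67.55440054, 140.94453156]), np.float64(2.4817278316248332))
coupling tri (array([572.53407682, -67.81367971, 151.41400297]), np.float64(1.8719032056502978))
[570.89839259 -68.49527918 145.        ] [576.11186598 -64.6013504  145.        ]
coup155 [572.486524   -68.48663726 155.        ] stand z4 [572.43394885 -68.02734024   4.        ] [573.34338226 -12.68669745   4.        ] [ 571.51066586 -123.3841595     4.        ]
orange base [ 571.25213242 -218.20677899    4.        ]
orange base [392.28882843 -68.3997473    4.        ]
orange top [ 571.75616562 -219.02996307  140.        ]
orange top [391.45602827 -68.64745799 140.        ]
```

View pics/o.png

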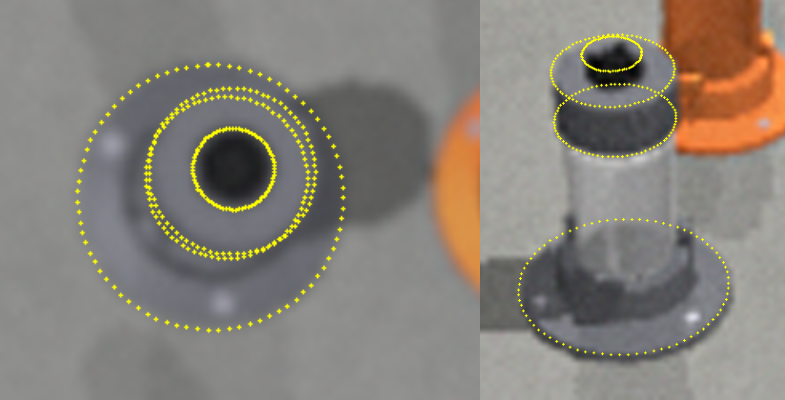

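carry_out --deltas '[1, -3, -1.9, -0.4, 0, 1, -3, -1.9, -0.4, 0, 1, -3, -1.9, -0.4, 0, 1, -3, -1.9, -0.4, 0, 1, -3, -1.9, -0.4, 0, 1, -3, -1.9, -0.4, 0, 1, -3, -1.9, -0.4, 0, 1, -3, -1.9, -0.4, 0, 1, -3, -1.9, 0, 0, 1, -3, -1.9, 0, 0, 1, -3, -1.9, 0, 0, 1, -3, -1.9, 0, 0]'

```text
clock: 1.1
eef_pos: [453.4, 110.6, 272.6]
orientation: [0.222, 0.975, 0.0, -0.0]
force: [0.4, 0.9, 0.8]
gripper_width: 91.6
```

```bash
cat >> h.py <<'E'
def st(t=(572,-67.5,131)):
    s=arm.read_state(); A=R.from_quat(s["orientation"]).as_matrix()
    print(round(s["clock"],2),s["eef_pos"].round(1),"w",round(s["gripper_width"],1),"F",s["force"].round(1),"T",s["torque"].round(2),"q6",s["joint_pos"].round(2))
    print("R",A.round(3).tolist(),"to go cm",(A.T@(np.array(t)-s["eef_pos"])/10).round(2)); return s,A
E
python3 -c "from h import *;st()"
```

```text
1.1 [453.4 110.6 272.6] w 91.6 F [0.4 0.9 0.8] T [ 0.02 -0.08 -0.  ] q6 [ 0.07  0.21  1.62  0.    1.31 -1.05]
R [[-0.902, 0.432, -0.0], [0.432, 0.902, 0.0], [0.0, -0.0, -1.0]] to go cm [-18.4  -10.94  14.15]
```

carry_out --deltas '[1, -3, -1.8, 0, 0, 1, -3, -1.8, 0, 0, 1, -3, -1.8, 0, 0, 1, -3, -1.8, 0, 0, 1, -3, -1.8, 1, 0, 1, -3, -1.9, 2, 0, 1, -0.45, -0.1, 2, 0, 1, 0, 0, 1, 0, 1, 0, 0, 0, 0, 1, 0, 0, 0, 0]'

```text
clock: 1.93
eef_pos: [571.2, -65.7, 212.6]
orientation: [0.221, 0.975, 0.0, -0.001]
force: [-0.6, -0.5, 1.0]
gripper_width: 91.5
```

```bash
python3 - <<'E'
from h import *
st()
a=imaging.get_image("top")[150:290,230:400,::-1];b=imaging.get_image("scene")[130:250,190:320,::-1]
cv2.imwrite("pics/a1.png",np.hstack([cv2.resize(a,(430,354),interpolation=2),cv2.resize(b,(369,354)[:2],interpolation=2)]))
E
```

```text
1.93 [571.2 -65.7 212.6] w 91.5 F [-0.6 -0.5  1. ] T [ 0.05 -0.01  0.04] q6 [-0.25  0.46  1.43  0.    1.26 -1.37]
R [[-0.902, 0.431, -0.001], [0.431, 0.902, 0.001], [0.002, 0.0, -1.0]] to go cm [-0.16 -0.13  8.16]
```

View pics/a1.png

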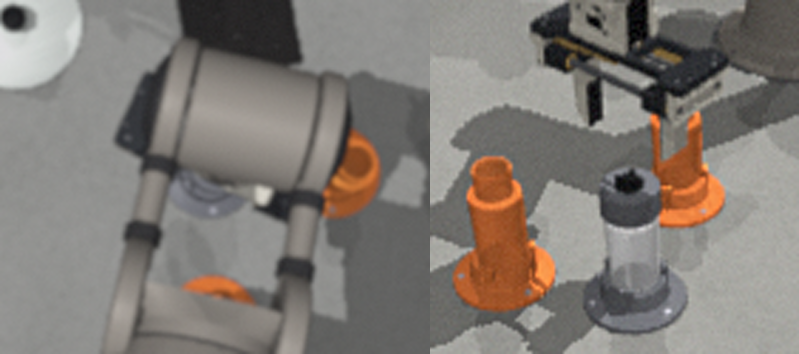

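```bash
python3 - <<'E'
from h import *
s,A=st()
for p in ([0,0,14],[0,46,14],[0,-46,14]):
    u=proj("scene",s["eef_pos"]+A@np.array(p))[0]; print(u,(u-[190,130])*[369/130,354/120]+[430,0])
E
```

```text
2.03 [572.  -65.6 214.2] w 91.8 F [-1.1 -0.3  0.7] T [-0.06  0.06  0.  ] q6 [-0.25  0.45  1.42  0.    1.26 -1.37]
R [[-0.902, 0.431, 0.002], [0.431, 0.902, -0.0], [-0.002, 0.001, -1.0]] to go cm [-0.06 -0.18  8.32]
[259.50095306 176.16433072] [627.27578215 136.18477562]
[272.05842687 181.92495362] [662.91968859 153.17861317]
[247.40629244 170.61916144] [592.94555316 119.82652624]
```

carry_out --deltas '[1, -0.05, -0.15, 2, 0, 1, 0, 0, 2, 0, 1, 0, 0, 2, 0, 1, 0, 0, 1.5, 0, 1, 0, 0, 0.75, 0, 1, 0, 0, 0, 0, 1, 0, 0, 0, 0]'

```text
clock: 2.62
eef_pos: [572.2, -67.8, 131.4]
orientation: [0.221, 0.975, 0.0, 0.001]
force: [0.0, 0.8, 1.3]
gripper_width: 91.8
```

```bash
python3 - <<'E'
from h import *
st()
a=imaging.get_image("top")[150:290,230:400,::-1];b=imaging.get_image("scene")[130:250,190:320,::-1]
cv2.imwrite("pics/a2.png",np.hstack([cv2.resize(a,(430,354),interpolation=2),cv2.resize(b,(369,354)[:2],interpolation=2)]))
E
```

```text
2.62 [572.2 -67.8 131.4] w 91.8 F [0.  0.8 1.3] T [-0.01 -0.01 -0.01] q6 [-0.25  0.54  1.53  0.    1.07 -1.38]
R [[-0.902, 0.431, 0.002], [0.431, 0.902, -0.0], [-0.002, 0.0, -1.0]] to go cm [0.03 0.02 0.04]
```

View pics/a2.png

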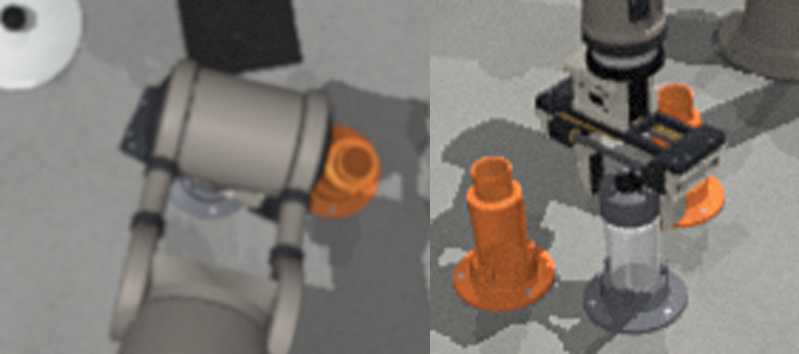

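The gripper straddles the cap (skirt at about (628,205) in the right half). Close.

carry_out --deltas '[0, 0, 0, 0, 0, 0, 0, 0, 0, 0, 0, 0, 0, 0, 0, 0, 0, 0, 0, 0, 0, 0, 0, 0, 0, 0, 0, 0, 0, 0, 0, 0, 0, 0, 0, 0, 0, 0, 0, 0]'

```text
clock: 3.38
eef_pos: [571.7, -68.6, 130.4]
orientation: [0.222, 0.975, -0.0, 0.0]
force: [0.2, -3.0, 1.6]
gripper_width: 61.8
```

```bash
python3 -c "from h import *;st()"
```

```text
3.38 [571.7 -68.6 130.4] w 61.8 F [ 0.2 -3.   1.6] T [-0.49  0.07  0.09] q6 [-0.25  0.54  1.53 -0.    1.07 -1.38]
R [[-0.902, 0.432, 0.0], [0.432, 0.902, -0.001], [-0.001, -0.0, -1.0]] to go cm [ 0.02  0.11 -0.06]
```

carry_out --deltas '[0, 0, 0, 0, -0.04, 0, 0, 0, 0, -0.04, 0, 0, 0, 0, -0.04, 0, 0, 0, 0, 0]'

```text
clock: 3.72
eef_pos: [571.2, -68.3, 130.4]
orientation: [0.162, 0.987, -0.0, -0.0]
force: [-3.4, -2.1, 3.6]
gripper_width: 62.1
```

```bash
python3 -c "from h import *;st()"
```

```text
3.72 [571.2 -68.3 130.4] w 62.1 F [-3.4 -2.1  3.6] T [-0.41  0.44  0.01] q6 [-0.25  0.54  1.53 -0.    1.07 -1.5 ]
R [[-0.947, 0.32, -0.001], [0.32, 0.947, -0.0], [0.001, -0.0, -1.0]] to go cm [-0.05  0.1  -0.06]
```

carry_out --deltas '[0, 0, 0, 0, -0.03, 0, 0, 0, 0, -0.03, 0, 0, 0, 0, -0.03, 0, 0, 0, 0, 0]'

```text
clock: 4.05
eef_pos: [571.3, -68.3, 130.4]
orientation: [0.118, 0.993, -0.0, -0.0]
force: [-3.1, -3.3, 4.7]
gripper_width: 61.9
```

```bash
python3 -c "from h import *;st()"
```

```text
4.05 [571.3 -68.3 130.4] w 61.9 F [-3.1 -3.3  4.7] T [-0.42  0.55  0.01] q6 [-0.25  0.54  1.53 -0.    1.07 -1.59]
R [[-0.972, 0.235, -0.001], [0.235, 0.972, -0.0], [0.001, -0.0, -1.0]] to go cm [-0.05  0.09 -0.06]
```

carry_out --deltas '[0, 0, 0, 0, -0.06, 0, 0, 0, 0, -0.06, 0, 0, 0, 0, -0.06, 0, 0, 0, 0, -0.06, 0, 0, 0, 0, 0]'

```text
clock: 4.47
eef_pos: [571.6, -68.4, 130.4]
orientation: [-0.002, 1.0, -0.0, 0.0]
force: [-3.3, -2.2, 3.3]
gripper_width: 61.6
```

```bash
python3 - <<'E'
from h import *
st()
b=imaging.get_image("scene")[130:250,190:320,::-1]
cv2.imwrite("pics/a3.png",cv2.resize(b,(780,600),interpolation=2))
E
```

```text
4.47 [571.6 -68.4 130.4] w 61.6 F [-3.3 -2.2  3.3] T [-0.52  0.39  0.04] q6 [-0.25  0.54  1.53 -0.    1.07 -1.83]
R [[-1.0, -0.004, 0.0], [-0.004, 1.0, -0.0], [-0.0, -0.0, -1.0]] to go cm [-0.04  0.09 -0.06]
```

View pics/a3.png

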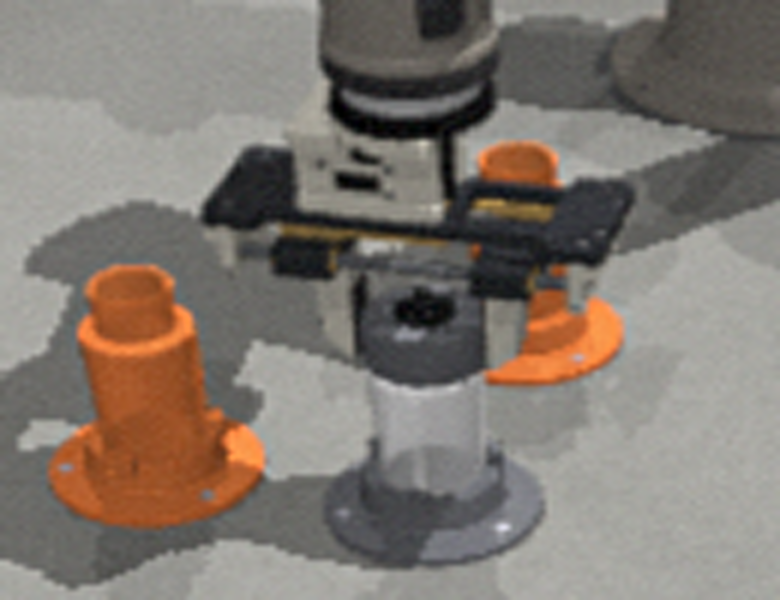

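The jaws hold the skirt at about (425,340) with no resisting torque after 26°, so this looks like the loosening direction. I'll carry on to about 64°.

carry_out --deltas '[0, 0, 0, 0, -0.06, 0, 0, 0, 0, -0.06, 0, 0, 0, 0, -0.06, 0, 0, 0, 0, -0.06, 0, 0, 0, 0, -0.06, 0, 0, 0, 0, -0.06, 0, 0, 0, 0, -0.06, 0, 0, 0, 0, -0.06, 0, 0, 0, 0, -0.06, 0, 0, 0, 0, -0.06, 0, 0, 0, 0, -0.06, 0, 0, 0, 0, 0]'

```text
clock: 5.52
eef_pos: [571.7, -68.3, 130.3]
orientation: [-0.325, 0.946, -0.0, 0.0]
force: [-2.0, -3.6, 3.0]
gripper_width: 61.7
```

```bash
python3 - <<'E'
from h import *
st()
b=imaging.get_image("scene")[130:250,190:320,::-1]
cv2.imwrite("pics/a4.png",cv2.resize(b,(780,600),interpolation=2))
E
```

```text
5.52 [571.7 -68.3 130.3] w 61.7 F [-2.  -3.6  3. ] T [-0.44  0.32  0.06] q6 [-0.25  0.54  1.53 -0.    1.07 -2.49]
R [[-0.788, -0.615, 0.0], [-0.615, 0.788, -0.0], [-0.0, -0.0, -1.0]] to go cm [-0.07  0.04 -0.07]
```

View pics/a4.png

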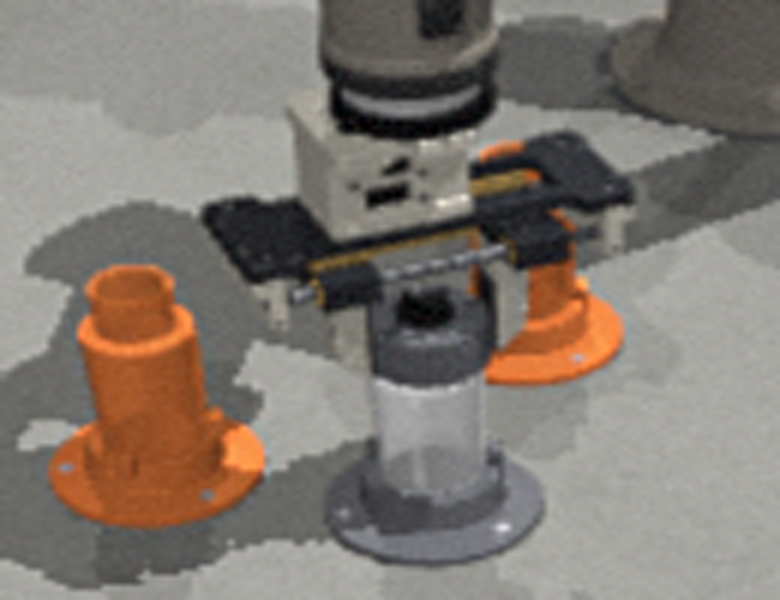

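carry_out --deltas '[0, 0, 0, -0.15, 0, 0, 0, 0, -0.15, 0, 0, 0, 0, 0, 0]'

```text
clock: 5.82
eef_pos: [571.6, -68.2, 132.8]
orientation: [-0.325, 0.946, 0.0, -0.0]
force: [-0.7, -3.9, -3.9]
gripper_width: 61.9
```

```bash
python3 -c "from h import *;st()"
```

```text
5.82 [571.6 -68.2 132.8] w 61.9 F [-0.7 -3.9 -3.9] T [-0.46  0.02  0.02] q6 [-0.25  0.54  1.53  0.    1.08 -2.48]
R [[-0.789, -0.614, -0.001], [-0.614, 0.789, 0.0], [0.0, 0.0, -1.0]] to go cm [-0.08  0.03  0.18]
```

carry_out --deltas '[0, 0, 0, -0.2, 0, 0, 0, 0, -0.2, 0, 0, 0, 0, -0.2, 0, 0, 0, 0, 0, 0]'

```text
clock: 6.15
eef_pos: [571.6, -68.2, 139.6]
orientation: [-0.325, 0.946, -0.0, 0.0]
force: [-0.6, -3.0, -2.9]
gripper_width: 62.2
```

```bash
python3 - <<'E'
from h import *
st()
b=imaging.get_image("scene")[130:250,190:320,::-1]
cv2.imwrite("pics/a5.png",cv2.resize(b,(780,600),interpolation=2))
E
```

```text
6.15 [571.6 -68.2 139.6] w 62.2 F [-0.6 -3.  -2.9] T [-0.59  0.16  0.01] q6 [-0.25  0.53  1.52 -0.    1.09 -2.49]
R [[-0.788, -0.615, 0.0], [-0.615, 0.788, -0.0], [-0.0, -0.0, -1.0]] to go cm [-0.07  0.03  0.86]
```

View pics/a5.png

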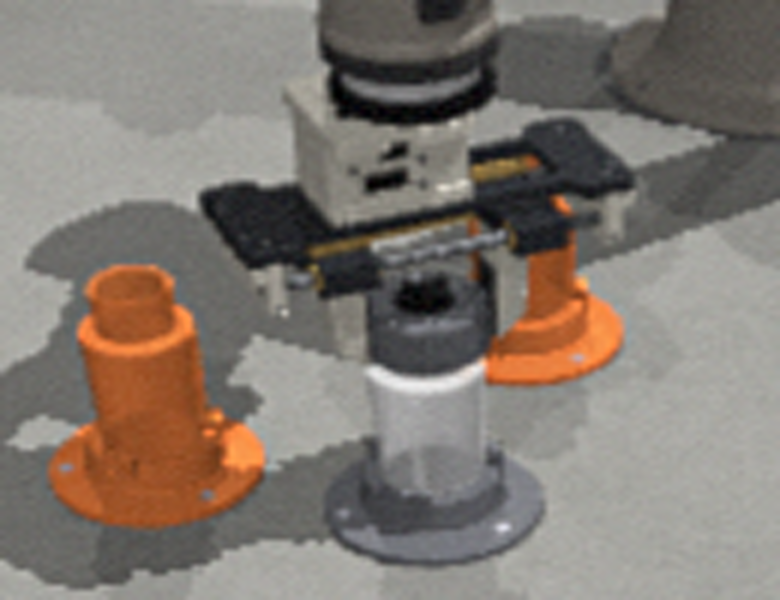

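The cap is coming up: the cup's bright shoulder now shows below the skirt at about (425,380). I'll lift on by about 60 mm.

carry_out --deltas '[0, 0, 0, -0.5, 0, 0, 0, 0, -0.7, 0, 0, 0, 0, -0.7, 0, 0, 0, 0, -0.7, 0, 0, 0, 0, -0.7, 0, 0, 0, 0, -0.7, 0, 0, 0, 0, -0.7, 0, 0, 0, 0, -0.7, 0, 0, 0, 0, -0.4, 0, 0, 0, 0, -0.2, 0, 0, 0, 0, 0, 0, 0, 0, 0, 0, 0]'

```text
clock: 7.2
eef_pos: [571.5, -68.1, 199.0]
orientation: [-0.326, 0.946, 0.0, -0.0]
force: [0.4, -0.9, -1.2]
gripper_width: 61.9
```

```bash
python3 - <<'E'
from h import *
st()
a=imaging.get_image("top")[:,:,::-1];b=imaging.get_image("scene")[110:250,190:320,::-1]
cv2.imwrite("pics/a6.png",cv2.resize(b,(557,600),interpolation=2));cv2.imwrite("pics/t6.png",a)
s,A=st()
print(proj("scene",[[572,-68,140]]),proj("scene",s["eef_pos"]+A@np.array([0,0,27.])))
E
```

```text
7.2 [571.5 -68.1 199. ] w 61.9 F [ 0.4 -0.9 -1.2] T [0.06 0.05 0.02] q6 [-0.25  0.47  1.44  0.    1.23 -2.49]
R [[-0.788, -0.616, -0.0], [-0.616, 0.788, 0.0], [0.0, 0.0, -1.0]] to go cm [-0.08  0.02  6.8 ]
7.3 [571.4 -68.1 198.7] w 62.1 F [-0.8 -0.2 -1.9] T [ 0.08  0.06 -0.01] q6 [-0.25  0.47  1.45  0.    1.23 -2.49]
R [[-0.788, -0.616, -0.001], [-0.616, 0.788, 0.0], [0.0, 0.001, -1.0]] to go cm [-0.09  0.01  6.77]
[[259.57650273 193.52669299]] [[259.13846744 184.30799105]]
```

View pics/a6.png

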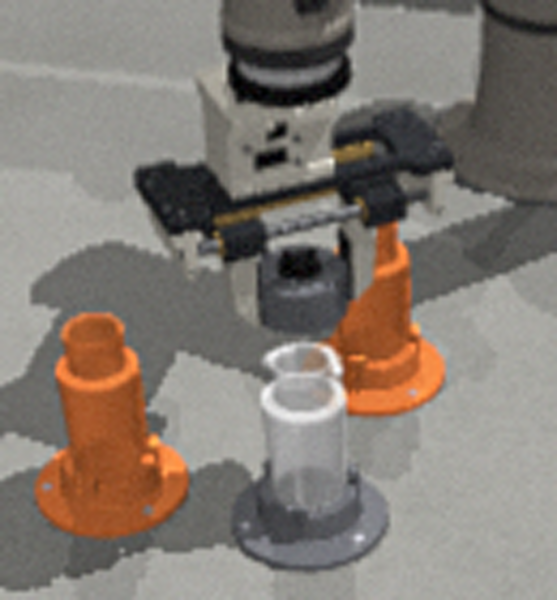

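View pics/t6.png

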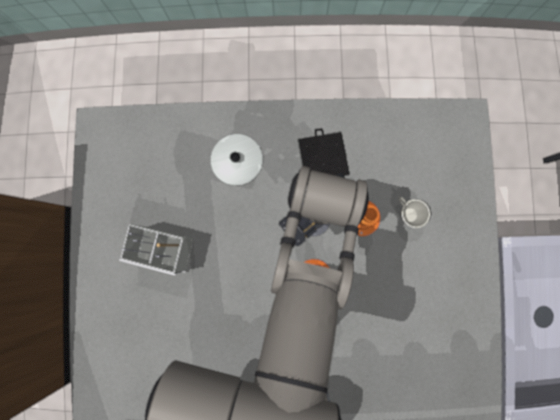

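The cap is in the gripper with its skirt at about (303,295), above the open rim at about (303,360). The bystanders are at their original pixels. By the tool height, the blades are about 32 mm above the rim.

```bash
python3 -c "
from plant import ticket
print(ticket.close_job())"
```

```text
the job is handed in; nothing more can be done
None
```

The cap is off the cup and the job is handed in. The gripper is still holding the cap upright over the cup.

- **Thread:** I gripped the cap at z = 131 mm and tried counter-clockwise first. It turned about 64° with torque below 0.1 N m and met no stop, so this one has an ordinary right-hand thread.
- **Lift:** I then raised it straight up by 68 mm, about 7.3 s into the 42 s allowed.
- **Final readings:**
  - The opening is 62 mm, which matches the skirt.
  - The vertical force is −1 to −2 N, about the weight of the cap.
  - The tool is upright and within about 1 mm of the cup's axis as I measured it.
  - The blades are about 32 mm above the rim, worked out from the tool height.
- **Camera checks:** The last pictures show the cap above the open cup neck. The teacup, lid, pot holder and cutlery holder look unmoved.
- **What disagreed:** The two cameras' readings of the cap's position differed by about 2 to 5 mm. While the cap was on the neck there was a side load of about 4 N, and it was gone after the lift.
- **Not checked:** I did not measure the cap's own turn angle separately; it is taken from the tool's rotation and the lack of resistance.

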